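# Seat the caul, then counter-hold the bracket bolt

### The arm

A 6-joint arm with a two-finger parallel gripper is mounted at the origin on the work surface. World frame = base frame: x ahead of the robot, y to its left, z up, the work surface at z = 0. Lengths are in m, angles in degrees, forces in N, time in s.
With the tool pointing down it reaches from about 0.35 to 0.875 m from the base axis. Payload 4.2 kg.
Tool frame: the origin (TCP) lies on the centre line of the jaws, within the pads' length; the fingertips stand tip_reach ahead of it and the grasp point (between the pads) is the TCP (tip_reach is the distance from the TCP to the fingertips, in m); z points along the fingers, y is the line along which they close (so a half turn about z gives the same grasp; the last joint's range is limited). The gripper opens to 87 mm and grips with 3 to 60 N. Pads are 19 mm wide; open, the fingers measure 117 mm over their backs; the gripper's body (75 mm by 190 mm) begins 51 mm behind the grasp point.
Start: joints at [82.025, 22.042, 0.453, 0, -68.411, -14.817], TCP at [0.242, 0.576, 0.242] pointing down, gripper open.
Joint ranges: [-179.83, 179.83], [-69.29, 118.12], [-61.27, 80.66], [-181.25, 117.63], [-171.15, -9.14], [-177.46, 177.46]. Speed limits (degrees/s): [159.86, 159.86, 180, 180, 180, 180].

### API

Orientations are given as a 3x3 rotation matrix whose columns are the frame's x, y, z axes.
In Python, from station import sense, capture, finish_job, tip_reach gives the robot as it stands.
- The arm moves only by the tool arm_command, never from a script. Its argument "deltas" is a list of rows, each a list of 7 numbers: the turn, a rotation vector about the tool's x, y, z in rad, then the shift along the tool's x, y, z in cm, then the closure, from -1 (fully open) to 1 (shut), so that 0 is half open. In form: [[rx, ry, rz, dx, dy, dz, hand], ...]. A call has 1 to 8 rows; each row is the pose to reach, as a shift and turn from the pose commanded when the call began, along the tool's axes at that moment; what a row does not reach only later rows make up. A row lasts 1/12 s, in which the tool goes at most 41.7 mm and 7.16 degrees, less where a joint would pass 70% of its speed; a pose out of reach is approached as far as the arm can. A call with a gripper value outside its range is refused whole. The fingers move at their own pace and stop on an object; the grip force is fixed at half the most. Time passes only in rows, so rows that repeat a pose let the fingers close. It gives the time, the measured TCP pose, the force, the opening and the grip force at its end, in the units of the state.
- sense(): the state, without advancing time (a new reading comes with each control period).
- capture(name): name is "scene" or "side" or "wrist"; returns a dict with "pixels" (480x640x3 uint8, blue, green, red), "fovy" (degrees; the focal length in pixels is half the picture's height over the tangent of half this angle, whatever the lens; pixels are square), "cx", "cy" (the principal point, pixels), "rvec" (rotation vector, rad) and "tvec" (3), from world to camera coordinates, as OpenCV has them. Camera axes: x right, y down, z forward; pixel columns grow to the right and rows downward; lengths in m; the calibration is good to about 2 mm. A picture is of the moment at which its call begins. There is no depth.
- finish_job(): hands the job in; it is judged then, once.
The state is a dict: "time_s": time; "joints": joint angles; "joint_velocities": joint speeds; "effort": joint torques, N m; "tcp_pos": TCP position; "ee_rot": TCP orientation; "wrist_force": force on the tool from outside, world axes, zero at the start; "moment": the same for the moment, N m; "gripper_width": opening from 0.0 (shut) to 1.0 (fully open); "gripper_force": force on a finger pad.
Only numpy, scipy, OpenCV 4.12 (cv2) and the standard library are available. Lean on these libraries where they do the work, as an engineer would, in place of code of your own. Each camera call takes 0.05 s, during which the arm holds its last target. There are 200 camera calls.

### The job

Set up the luthier's clamping jig: pick up the short pale caul with the red grip and press it down into the pocket of the plywood jig until its pale block is flush with the jig's top. Then reach down into the gap behind the blue bracket, grip the hex bolt head hidden there and hold it still against the nut runner that keeps dragging it round; finish while still gripping the head, so that it no longer turns. Leave everything else on the bench as it is.

Things in the scene. Friction and masses are not known exactly. Their poses are not given: they have to be found in the camera images.
- jig: Fixed jig that does not move when pushed: plywood base 240 (x) by 290 (y) by 30 mm thick, lying on the bench; origin at the centre of its underside, z up, x away from the robot at yaw 0. The pocket is on its +y half; bracket, bolt and nut runner are on its -y half.
- bracket_top (a point): Middle of the top edge of the blue upright bracket plate on the jig: 10 mm thick (x), 130 mm wide (y), top 108 mm above the bench; at x = 25, y = -75 mm in the jig's frame, axes as the jig's. Behind it (+x) is the gap with the bolt head.
- rail_top (a point): Middle of the top of the pale wooden rail behind the gap: 12 mm thick (x), 130 mm wide (y), top 88 mm above the bench; at x = 82, y = -75 mm in the jig's frame. The gap between bracket and rail is 46 mm wide (x), open at the top and at both ends (y); its floor is the base's top, 30 mm above the bench.
- runner_top (a point): Top of the orange nut runner, fixed on the jig in front of the bracket: a motor of 42 mm diameter along the jig's x, with spindle and brass nut reaching to the bracket (x from -118 to 20 mm, y = -75 mm in the jig's frame); its top is 101 mm above the bench.
- recess (a point): Centre of the mouth of the rectangular pocket in the jig's base, at the level of the base's top (30 mm above the bench), at x = -20, y = 95 mm in the jig's frame; axes as the jig's. The pocket measures 53 (x) by 39 mm (y); its green floor pad lies 12 mm below the mouth at the start and 20 mm below it when pressed down.
- pad (a joint): Green floor pad of the pocket: 0 = up, 0.008 m = fully down. It is stiff: it needs about 8 N of push (not just the caul's weight) to slide down, and stays where it is left; a caul laid on it stands 8 mm proud until pressed.
- caul_center (a point): Centre of the caul to be seated (loose, 30 to 65 g): a pale block 50 (x) by 36 (y) by 20 mm high with a red upright grip rib on it, 34 (x) by 14 (y) by 30 mm high; 50 mm high in all. The point is 25 mm above its underside; x along its length, z up, both ends alike. It stands on the bench left or right of the jig. Seated flush, the point is 5 mm above the pocket's mouth.
- bolt_head (a point): Steel hex bolt head in the gap: 24 mm across flats, 16 mm long along its axis, which lies level along the jig's x. Origin at its centre: x = 53, y = -75 mm in the jig's frame, 80 mm above the bench, mid-way across the gap, 28 mm below the bracket's top. Its frame rolls about x with joint bolt; it has no other motion. A fixed brass sleeve, 20 mm diameter, lies between bracket and head.
- bolt (a joint): Turning of the bolt about the jig's x (right-handed), rad. At 0 and every multiple of pi/3 two flats stand upright, facing the jig's +y and -y. It starts anywhere in a sixth of a turn and creeps on at about 0.06 rad/s, dragged by the nut runner with about 0.2 N m; a firm grip at any angle stops it, and the runner then slips harmlessly.
- long_caul: Bystander: dark, longer caul, 90 by 36 by 20 mm, with a black grip rib 50 by 14 by 30 mm on top; does not fit the pocket. Origin at the centre of its underside, x along its length. It stands on the side of the jig where the pale caul is not.
- weight: Bystander: small brass weight, 28 mm diameter, 30 mm high, standing on the +x, +y corner region of the jig's base. Origin at the centre of its underside.
- glue: Bystander: yellow glue bottle, 56 mm diameter, 150 mm high, standing on the far side of the bench. Origin at the centre of its underside.
- jar: Bystander: amber glass jar, 66 mm diameter, 85 mm high, standing on the far side. Origin at the centre of its underside.
- wrench: Bystander: steel wrench lying on the bench, right of the jig.
- screwdriver: Bystander: screwdriver lying on the bench, left of the jig.
- mug: Bystander: blue mug, 76 mm diameter, 90 mm high, standing beyond the jig. Origin at the centre of its underside.
Mind the look-alikes: they are no part of the job. Of the things that look like the part that bears caul_center, the smallest one is meant.

How it is judged (in metres and radians):
On the way, in this order (a step that is already met when the one before it is completed fails the run):
1. the caul is pressed home in the pocket, flush with the jig's top (x of caul_center in the frame of recess between -0.004 and 0.004 m and y of caul_center in the frame of recess between -0.004 and 0.004 m and z of caul_center in the frame of recess between 0.002 and 0.0072 m and angle between caul_center's own z axis and vertical below 0.06 rad and angle between the x axis of caul_center and the x axis of jig, either way round below 0.12 rad and value of joint pad above 0.0062 m), for 0.2 s.
2. the bolt head is gripped behind the bracket and no longer turns (contact force between the fingers and bolt above 5 N and distance between the grasp point and bolt_head below 0.018 m and velocity of joint bolt between -0.015 and 0.015 rad/s), for 0.5 s.
At the end, for the whole second after the job is handed in: Caul square in the pocket (within 4 mm, upright), its block flush (at most 2.2 mm proud, pad down); the fingers grip the bolt head (over 5 N, grasp point within 18 mm of its centre) and the bolt turns slower than 0.015 rad/s, all through the last second; bystanders within 25 mm of their places (all of step 1 and all of step 2); the arm keeps its last pose, push and grip.
It fails at once if a bystander is pushed more than 25 mm from its place (distance of any of long_caul, weight, glue, jar, wrench, screwdriver, mug from where it was at the start of the episode above 0.025 m).
It also fails if it takes over 58 s, if anything falls off the work surface, if the arm or the gripper's body presses on something with over 40 N, if the wrist force passes 120 N, or if a joint passes its speed limit or range.

## Working session

There is one attempt and no reset: what is moved stays moved. The work goes in short steps, Python scripts to look and compute and a tool call to move; the robot and the scene stay as the last step left them, time stands still between calls to the robot, and variables do not carry over. Pictures are saved under pics/ and viewed, at most 10 in all, crops included, and the job is handed in when it is done.

Besides the shell and the picture viewer there is one more tool, called by a JSON object that holds its "op" and its "data", one argument or row to a line. arm_command: Moves the arm, as the interface text tells. Its arguments: {"type":"object","properties":{"deltas":{"type":"array"}},"required":["deltas"]}

```bash
ls; mkdir -p pics
cat > h.py <<'E'
import numpy as np, cv2
from station import sense, capture, finish_job, tip_reach
def cam(c):
    f=240/np.tan(np.radians(c["fovy"])/2)
    K=np.array([[f,0,c["cx"]],[0,f,c["cy"]],[0,0,1]]); R=cv2.Rodrigues(np.array(c["rvec"],float))[0]
    return K,R,np.array(c["tvec"],float).ravel()
def proj(c,P):
    K,R,t=cam(c); q=(R@np.atleast_2d(P).T).T+t; q=q@K.T; return q[:,:2]/q[:,2:]
def ray(c,uv,z):
    K,R,t=cam(c); uv=np.atleast_2d(uv).astype(float); o=-R.T@t
    d=np.c_[uv,np.ones(len(uv))]@np.linalg.inv(K).T@R
    return o+d*((z-o[2])/d[:,2:])
E
python3 - <<'E'
from h import *
print(tip_reach, {k:v for k,v in sense().items()})
for n in("scene","side","wrist"):
    c=capture(n); np.save(f"pics/{n}0.npy",c,allow_pickle=True); cv2.imwrite(f"pics/{n}0.png",c["pixels"])
    K,R,t=cam(c); print(n,c["fovy"],c["cx"],c["cy"],-R.T@t)
E
```

```text
pics
0.019 {'time_s': 0.0, 'joints': array([ 8.20227221e+01,  2.20905572e+01,  3.80590227e-01, -2.99897110e-02,
       -6.84115089e+01, -1.48173391e+01]), 'joint_velocities': array([ 0.08250021,  0.05751287, -0.07840962, -0.00376016,  0.00839181,
        0.01522924]), 'effort': array([-3.65058349e-04, -3.90661132e+01,  1.87408608e+01,  4.21996459e+00,
        1.10484048e-02, -1.85671815e-04]), 'tcp_pos': array([0.24189448, 0.575684  , 0.24046466]), 'ee_rot': array([[ 9.21824753e-01, -3.87606143e-01, -7.76220730e-04],
       [-3.87606914e-01, -9.21822516e-01, -2.03204417e-03],
       [ 7.20950585e-05,  2.17405714e-03, -9.99997634e-01]]), 'wrist_force': array([-0.88979376, -0.14621725,  0.26679779]), 'moment': array([ 0.01803148, -0.02737604,  0.01502631]), 'gripper_force': 0.0, 'gripper_width': 0.9994024969165679}
scene 52.45798633432986 322.07043556103196 237.9527936271522 [1.04547148 0.72554861 0.80391323]
side 42.34123508592005 324.53444456026733 241.75227015789474 [-0.31757094 -0.91108572  1.27563205]
wrist 62.672157303074165 317.18868734759917 237.27964711930332 [0.31582643 0.54465    0.38392162]
```

View pics/scene0.png

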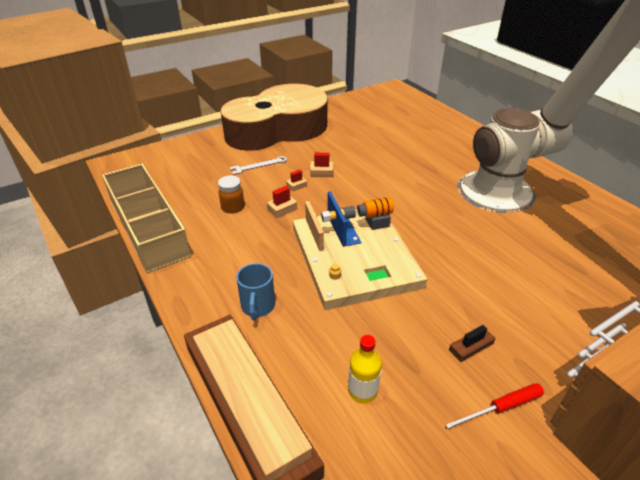

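View pics/side0.png

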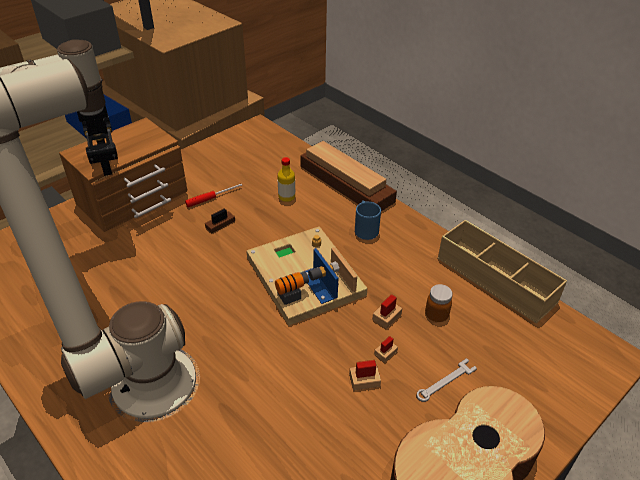

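The scene view shows the jig (pocket at about 377,273, bracket 342,220), with three pale red-grip cauls at (321,165), (296,180) and (282,201). In the side view the same cauls are at (366,373), (386,349) and (388,310). The middle one looks smallest. The dark long caul is at (472,342).

```bash
cat >> h.py <<'E'
def load(n): return np.load(f"pics/{n}.npy",allow_pickle=True).item()
def blobs(c,lo,hi,amin=30):
    h=cv2.cvtColor(c["pixels"],cv2.COLOR_BGR2HSV); m=cv2.inRange(h,np.array(lo),np.array(hi))
    if lo[0]==0: m|=cv2.inRange(h,np.array([174,lo[1],lo[2]]),np.array([180,hi[1],hi[2]]))
    n,L,s,ce=cv2.connectedComponentsWithStats(m)
    return [(L==i,s[i,4],ce[i]) for i in range(1,n) if s[i,4]>=amin]
E
python3 - <<'E'
from h import *
for n in("scene0","side0"):
    c=load(n)
    for nm,lo,hi,z in(("red",(0,180,60),(5,255,255),.035),("green",(50,120,60),(75,255,255),.018),("blue",(105,120,40),(125,255,255),.07),("orange",(6,220,150),(16,255,255),.08)):
        for m,a,ce in blobs(c,lo,hi): print(n,nm,a,ce.round(1),ray(c,ce,z).round(3)[0])
a=load("scene0")["pixels"];b=load("side0")["pixels"]
f=lambda p,x,y,w,h:cv2.resize(p[y:y+h,x:x+w],(400,300),interpolation=cv2.INTER_CUBIC)
cv2.imwrite("pics/m1.png",np.vstack([np.hstack([f(a,250,140,100,75),f(b,335,290,133,100)]),np.hstack([f(a,285,190,147,110),f(b,240,220,147,110)])]))
E
```

```text
scene0 red 174 [321.3 158.9] [ 0.37  -0.361  0.035]
scene0 red 90 [295.9 175.3] [ 0.48  -0.323  0.035]
scene0 red 218 [281.  194.9] [ 0.562 -0.259  0.035]
scene0 red 188 [367.2 342.5] [0.656 0.269 0.035]
scene0 red 692 [518.1 397.3] [0.5   0.506 0.035]
scene0 green 152 [376.8 274.6] [0.515 0.114 0.018]
scene0 blue 593 [342.  224.2] [ 0.517 -0.029  0.07 ]
scene0 orange 46 [228.7 194.4] [ 0.704 -0.274  0.08 ]
scene0 orange 203 [379.8 207.1] [ 0.407 -0.026  0.08 ]
side0 red 51 [285.3 160.7] [0.807 0.451 0.035]
side0 red 223 [200.  198.5] [0.469 0.475 0.035]
side0 red 135 [387.6 303.2] [ 0.582 -0.231  0.035]
side0 red 61 [386.9 341.3] [ 0.486 -0.317  0.035]
side0 red 248 [365.6 368. ] [ 0.388 -0.337  0.035]
side0 green 95 [284.2 252. ] [0.518 0.12  0.018]
side0 blue 545 [116.7 113.4] [0.509 1.054 0.07 ]
side0 blue 214 [ 74.9 122.1] [0.368 1.1   0.07 ]
side0 blue 734 [323.8 281.4] [ 0.488 -0.081  0.07 ]
side0 orange 79 [298.1 277.7] [ 0.44  -0.032  0.08 ]
side0 orange 38 [291.2 280. ] [ 0.42  -0.026  0.08 ]
side0 orange 37 [285.8 281.5] [ 0.406 -0.02   0.08 ]
side0 orange 46 [280.1 283.5] [ 0.39  -0.015  0.08 ]
```

View pics/m1.png

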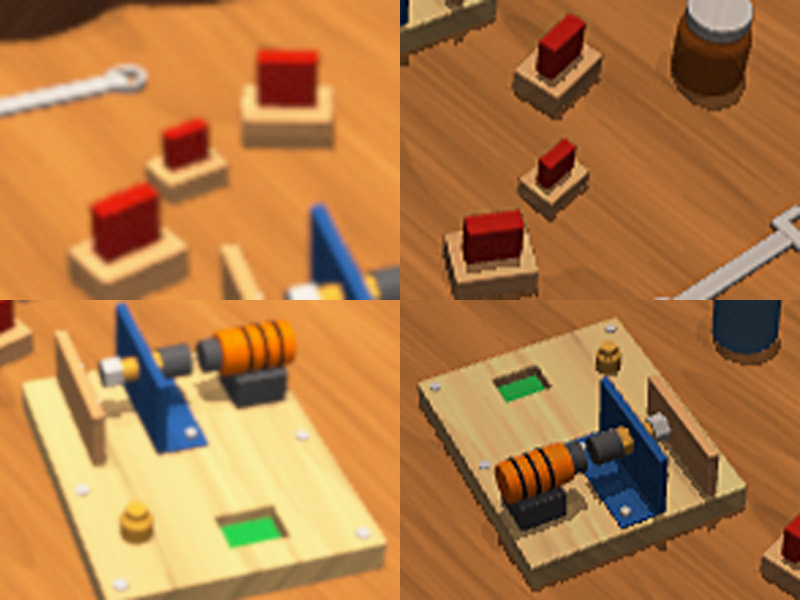

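The montage confirms the middle caul is clearly the smallest, at roughly (0.482, -0.321). The jig is at roughly (0.52, 0.02). I'll move the wrist camera over the jig next.

{"op": "arm_command", "data": {
  "deltas": [
    [0,0,0,2.8,2.9,0,-1],
    [0,0,0,5.6,5.8,0,-1],
    [0,0,0,8.4,8.6,0,-1],
    [0,0,0,11.2,11.5,0,-1],
    [0,0,0,14.0,14.4,0,-1],
    [0,0,0,16.8,17.2,0,-1],
    [0,0,0,19.6,20.0,0,-1],
    [0,0,0,22.4,22.9,0,-1]
  ]
}}

```text
time_s: 0.82
tcp_pos: [0.36, 0.2764, 0.2415]
ee_rot: [[0.922, -0.387, -0.0], [-0.387, -0.922, -0.0], [-0.0, 0.0, -1.0]]
wrist_force: [1.0, 0.3, 0.4]
gripper_width: 0.998
gripper_force: 0.0
```

{"op": "arm_command", "data": {
  "deltas": [
    [0,0,0,2.8,2.9,0,-1],
    [0,0,0,5.6,5.8,0,-1],
    [0,0,0,8.4,8.6,0,-1],
    [0,0,0,11.2,11.5,0,-1],
    [0,0,0,14.0,14.4,0,-1],
    [0,0,0,17.0,17.4,0,-1],
    [0,0,0,17.0,17.4,0,-1],
    [0,0,0,17.0,17.4,0,-1]
  ]
}}

```text
time_s: 1.48
tcp_pos: [0.4494, 0.0499, 0.2412]
ee_rot: [[0.92, -0.392, -0.001], [-0.392, -0.92, -0.0], [-0.001, 0.001, -1.0]]
wrist_force: [-0.2, 0.0, -0.3]
gripper_width: 0.998
gripper_force: 0.0
```

Run:
```python
from h import *
c=capture("wrist"); np.save("pics/w1.npy",c,allow_pickle=True); cv2.imwrite("pics/w1.png",c["pixels"])
for m,a,ce in blobs(c,(50,120,60),(75,255,255)): print("green",a,ce.round(1),ray(c,ce,.018).round(4)[0])
for m,a,ce in blobs(c,(105,120,40),(125,255,255)): print("blue",a,ce.round(1))
```

```text
green 1792 [221.1 166.6] [0.5172 0.1163 0.018 ]
blue 7854 [413. 105.]
```

View pics/w1.png

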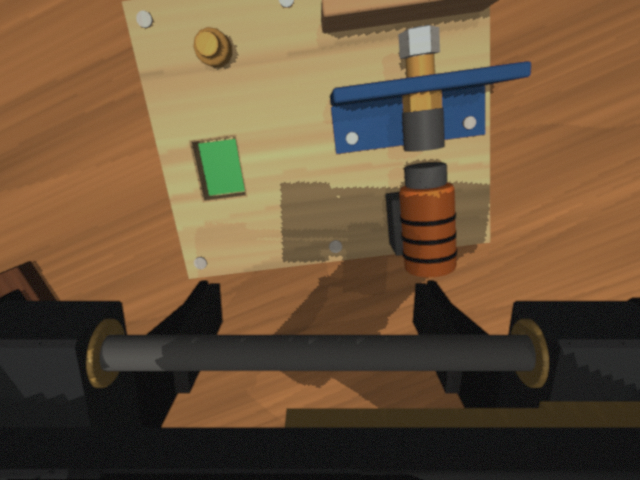

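The wrist view shows the jig: pocket at about (220,167), bracket top edge from (334,97) to (529,69), bolt head at (419,40), and the base's left edge running from (125,0) to (185,277). Next I'll measure the pose from these.

```bash
cat > jig.py <<'E'
from h import *
def pocket(c,box):
    x0,y0,x1,y1=box; p=c["pixels"][y0:y1,x0:x1]; h=cv2.cvtColor(p,cv2.COLOR_BGR2HSV)
    m=((h[...,2]<120)|((h[...,0]>45)&(h[...,0]<80))).astype(np.uint8)
    m=cv2.morphologyEx(m,cv2.MORPH_OPEN,np.ones((3,3)))
    k=max(cv2.findContours(m,0,1)[0],key=cv2.contourArea)
    k=k.reshape(-1,2)+[x0,y0]
    P=ray(c,k,.03)[:,:2]*1000
    return cv2.minAreaRect(P.astype(np.float32)),cv2.boxPoints(cv2.minAreaRect(k.astype(np.float32))),m
E
python3 - <<'E'
from jig import *
c=load("w1"); r,b,m=pocket(c,(180,120,265,215)); print("pocket",r,b.round(1).tolist())
g=[m for m,a,_ in blobs(c,(50,120,60),(75,255,255))][0]
k=np.argwhere(g)[:,::-1]; print("pad",cv2.minAreaRect((ray(c,k,.018)[:,:2]*1000).astype(np.float32)))
# bracket top band
h=cv2.cvtColor(c["pixels"],cv2.COLOR_BGR2HSV)
for x in (345,380,400,450,480,520):
    print(x,[(y,*h[y,x]) for y in range(60,112,4)])
w=((h[...,0]>14)&(h[...,0]<32)&(h[...,1]<170)&(h[...,2]>120)).astype(np.uint8)
e=[]
for y in range(40,260,5):
    xs=np.where(w[y,110:230])[0]
    if len(xs): e.append((xs[0]+110,y))
e=np.array(e); P=ray(c,e,.03)[:,:2]*1000
l=cv2.fitLine(P.astype(np.float32),cv2.DIST_HUBER,0,.01,.01).ravel(); print("left edge",l,np.degrees(np.arctan2(l[1],l[0])))
for uv in((334,97),(529,69)):print(ray(c,uv,.108))
E
```

```text
pocket ((516.8934936523438, 116.2158432006836), (39.09238052368164, 52.58899688720703), 74.1724624633789) [[190.60000610351562, 141.39999389648438], [233.89999389648438, 133.5], [245.10000610351562, 194.1999969482422], [201.8000030517578, 202.1999969482422]]
pad ((516.5673828125, 116.50143432617188), (32.75639343261719, 46.39783477783203), 74.23657989501953)
345 [(60, np.uint8(20), np.uint8(101), np.uint8(181)), (64, np.uint8(20), np.uint8(99), np.uint8(182)), (68, np.uint8(22), np.uint8(100), np.uint8(179)), (72, np.uint8(23), np.uint8(96), np.uint8(181)), (76, np.uint8(22), np.uint8(95), np.uint8(182)), (80, np.uint8(22), np.uint8(97), np.uint8(182)), (84, np.uint8(22), np.uint8(95), np.uint8(178)), (88, np.uint8(107), np.uint8(153), np.uint8(112)), (92, np.uint8(108), np.uint8(149), np.uint8(120)), (96, np.uint8(107), np.uint8(154), np.uint8(119)), (100, np.uint8(107), np.uint8(149), np.uint8(96)), (104, np.uint8(104), np.uint8(163), np.uint8(47)), (108, np.uint8(107), np.uint8(158), np.uint8(79))]
380 [(60, np.uint8(21), np.uint8(100), np.uint8(181)), (64, np.uint8(23), np.uint8(
[... 2680 characters left out ...]
106), np.uint8(154), np.uint8(111)), (72, np.uint8(107), np.uint8(150), np.uint8(114)), (76, np.uint8(107), np.uint8(148), np.uint8(95)), (80, np.uint8(14), np.uint8(151), np.uint8(149)), (84, np.uint8(13), np.uint8(154), np.uint8(141)), (88, np.uint8(13), np.uint8(151), np.uint8(144)), (92, np.uint8(14), np.uint8(151), np.uint8(150)), (96, np.uint8(13), np.uint8(150), np.uint8(151)), (100, np.uint8(14), np.uint8(152), np.uint8(148)), (104, np.uint8(13), np.uint8(156), np.uint8(149)), (108, np.uint8(13), np.uint8(152), np.uint8(139))]
left edge [ 9.6203774e-01 -2.7291641e-01  5.5218512e+02  1.5852090e+02] -15.837883
[[0.53000602 0.00262637 0.108     ]]
[[ 0.49609682 -0.12033699  0.108     ]]
```

The pocket measures 52.6 x 39.1 mm, which matches the given size. Yaw is -15.8°, and the bracket midpoint falls within 1 mm of where it should be. Now over to the caul.

{"op": "arm_command", "data": {
  "deltas": [
    [0,0,0,1.1,3.8,0,-1],
    [0,0,0,2.2,7.6,0,-1],
    [0,0,0,3.3,11.4,0,-1],
    [0,0,0,4.4,15.2,0,-1],
    [0,0,0,5.5,19.0,0,-1],
    [0,0,0,6.6,22.8,0,-1],
    [0,0,0,7.7,26.6,0,-1],
    [0,0,0,8.8,30.4,0,-1]
  ]
}}

```text
time_s: 2.2
tcp_pos: [0.4128, -0.2624, 0.2418]
ee_rot: [[0.923, -0.384, 0.001], [-0.384, -0.923, 0.0], [0.001, -0.0, -1.0]]
wrist_force: [1.0, 0.6, 0.4]
gripper_width: 0.996
gripper_force: 0.0
```

{"op": "arm_command", "data": {
  "deltas": [
    [0,0,0,0.8,2.5,0,-1],
    [0,0,0,0.8,2.5,0,-1],
    [0,0,0,0.8,2.5,0,-1]
  ]
}}

```text
time_s: 2.45
tcp_pos: [0.4106, -0.2881, 0.2411]
ee_rot: [[0.922, -0.388, -0.001], [-0.388, -0.922, 0.001], [-0.001, -0.0, -1.0]]
wrist_force: [0.5, -0.2, -0.1]
gripper_width: 1.001
gripper_force: 0.0
```

Run:
```python
from h import *
s=sense(); print(s["joints"].round(1),s["tcp_pos"].round(4))
c=capture("wrist"); np.save("pics/w2.npy",c,allow_pickle=True); cv2.imwrite("pics/w2.png",c["pixels"])
for m,a,ce in blobs(c,(0,180,50),(6,255,255),100):
    k=np.argwhere(m)[:,::-1]; print("red",a,ce.round(1),cv2.minAreaRect((ray(c,k,.05)[:,:2]*1000).astype(np.float32)))
```

```text
[-16.5  10.  -16.5  -0.  -63.5  83.7] [ 0.4106 -0.2881  0.2411]
red 1938 [180.6  47. ] ((570.5718994140625, -243.60479736328125), (54.42144012451172, 24.052974700927734), 6.082509517669678)
red 608 [323.5 121.2] ((478.7431335449219, -323.0489807128906), (31.854806900024414, 12.122081756591797), 1.594161033630371)
red 1261 [391.3 221.9] ((378.2778625488281, -344.09259033203125), (25.0078182220459, 52.07673645019531), 56.9348258972168)
```

View pics/w2.png

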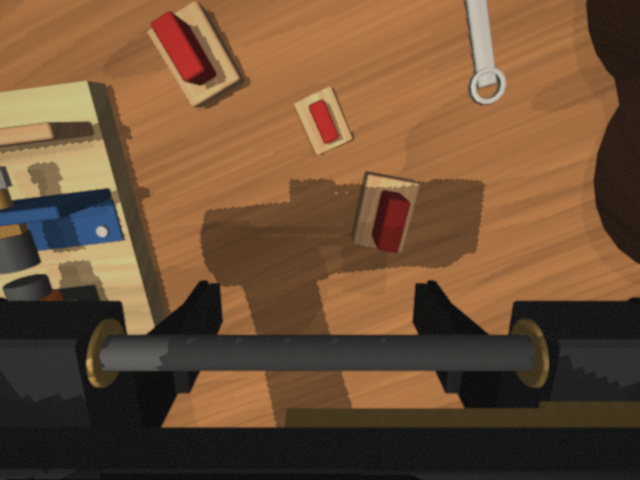

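Three cauls are visible: the smallest at (323,121), with larger ones at (185,48) and (390,222). The small one's rib is about 32 x 12 mm with yaw +1.6°, centred at (0.4787, -0.3230). I'll grasp it there.

{"op": "arm_command", "data": {
  "deltas": [
    [0,0,-0.12,2.0,0.2,0,-1],
    [0,0,-0.24,4.0,0.3,0,-1],
    [0,0,-0.35,6.0,0.5,0,-1],
    [0,0,-0.426,7.63,0.58,0,-1],
    [0,0,-0.426,7.63,0.58,4,-1],
    [0,0,-0.426,7.63,0.58,8,-1],
    [0,0,-0.426,7.63,0.58,11,-1],
    [0,0,-0.426,7.63,0.58,12,-1]
  ]
}}

```text
time_s: 3.17
tcp_pos: [0.4762, -0.3197, 0.1167]
ee_rot: [[0.999, 0.031, -0.009], [0.031, -1.0, 0.004], [-0.008, -0.005, -1.0]]
wrist_force: [-0.2, 0.5, -0.2]
gripper_width: 1.002
gripper_force: 0.0
```

Run:
```python
from h import *
s=sense(); print(s["tcp_pos"].round(4),s["ee_rot"].round(3).tolist())
c=capture("wrist"); np.save("pics/w3.npy",c,allow_pickle=True)
for m,a,ce in blobs(c,(0,180,40),(6,255,255),100):
    k=np.argwhere(m)[:,::-1]; print("red",a,ce.round(1),cv2.minAreaRect((ray(c,k,.05)[:,:2]*1000).astype(np.float32)))
print(proj(c,[.4787,-.323,.05]))
```

```text
[ 0.4762 -0.3197  0.1167] [[0.999, 0.031, -0.009], [0.031, -1.0, 0.004], [-0.008, -0.005, -1.0]]
red 5284 [163.6  78. ] ((571.1849975585938, -243.06295776367188), (48.60074234008789, 30.40084457397461), 5.399598598480225)
red 1322 [322.6 253.2] ((482.7065734863281, -322.7122802734375), (38.90728759765625, 12.231449127197266), 1.4810938835144043)
red 1384 [355.4 392.9] ((390.509521484375, -345.6274108886719), (27.274341583251953, 40.571205139160156), 1.8694010972976685)
[[323.11255559 259.03295613]]
```

{"op": "arm_command", "data": {
  "deltas": [
    [0,0,0,0,0,0,-1],
    [0,0,0,0,0,3,-1],
    [0,0,0,0,0,6,-1],
    [0,0,0,0,0,7.7,-1],
    [0,0,0,0,0,7.7,-1],
    [0,0,0,0,0,7.7,-1]
  ]
}}

```text
time_s: 3.72
tcp_pos: [0.48, -0.3236, 0.0465]
ee_rot: [[1.0, 0.03, 0.003], [0.03, -1.0, -0.002], [0.003, 0.002, -1.0]]
wrist_force: [0.9, -0.8, 0.0]
gripper_width: 0.999
gripper_force: 0.0
```

{"op": "arm_command", "data": {
  "deltas": [
    [0,0,0,-0.1,0,0.2,-1],
    [0,0,0,-0.1,0,0.2,0.5],
    [0,0,0,-0.1,0,0.2,1],
    [0,0,0,-0.1,0,0.2,1],
    [0,0,0,-0.1,0,0.2,1],
    [0,0,0,-0.1,0,0.2,1],
    [0,0,0,-0.1,0,0.2,1],
    [0,0,0,-0.1,0,0.2,1]
  ]
}}

```text
time_s: 4.38
tcp_pos: [0.4773, -0.3234, 0.0426]
ee_rot: [[1.0, 0.028, 0.0], [0.028, -1.0, -0.0], [0.0, 0.0, -1.0]]
wrist_force: [0.2, -0.1, -0.5]
gripper_width: 0.554
gripper_force: 0.0
```

{"op": "arm_command", "data": {
  "deltas": [
    [0,0,0,0,0,0,1],
    [0,0,0,0,0,0,1],
    [0,0,0,0,0,0,1],
    [0,0,0,0,0,0,1],
    [0,0,0,0,0,0,1],
    [0,0,0,0,0,0,1],
    [0,0,0,0,0,0,1],
    [0,0,0,0,0,0,1]
  ]
}}

```text
time_s: 5.05
tcp_pos: [0.4773, -0.3234, 0.0425]
ee_rot: [[1.0, 0.028, -0.0], [0.028, -1.0, 0.0], [-0.0, -0.0, -1.0]]
wrist_force: [-0.4, 0.3, -0.2]
gripper_width: 0.157
gripper_force: 30.0
```

{"op": "arm_command", "data": {
  "deltas": [
    [0,0,0,0,0,-2,1],
    [0,0,0,0,0,-5,1],
    [0,0,0,0,0,-9,1],
    [0,0,0,0,0,-12,1],
    [0,0,0,0,0,-14,1],
    [0,0,0,0,0,-14,1]
  ]
}}

```text
time_s: 5.55
tcp_pos: [0.4799, -0.3247, 0.1882]
ee_rot: [[1.0, 0.029, 0.01], [0.029, -1.0, -0.005], [0.01, 0.005, -1.0]]
wrist_force: [0.8, 0.7, -0.9]
gripper_width: 0.157
gripper_force: 30.0
```

Run:
```python
from h import *
s=sense(); print(s["joints"].round(1),s["tcp_pos"].round(4),s["gripper_width"],s["wrist_force"].round(2))
for n in("wrist","side"):
    c=capture(n); np.save(f"pics/{n}4.npy",c,allow_pickle=True)
    if n=="wrist": w=c
    print(n,proj(c,s["tcp_pos"]))
    for m,a,ce in blobs(c,(0,170,30),(6,255,255),40):print(a,ce)
cv2.imwrite("pics/w4.png",w["pixels"])
```

```text
[-1.800e+01  1.980e+01 -1.110e+01  1.000e-01 -5.850e+01  1.096e+02] [ 0.4799 -0.3247  0.1882] 0.15682533697997456 [ 0.84  0.66 -0.87]
wrist [[316.51366915 322.37835435]]
2753 [197.92735198  98.52233927]
2250 [317.06177778 300.76844444]
302 [325.99006623 377.47350993]
side [[393.11065757 303.61648595]]
231 [199.96536797 198.56709957]
72 [388.95833333 308.13888889]
305 [365.48852459 368.36393443]
```

View pics/w4.png

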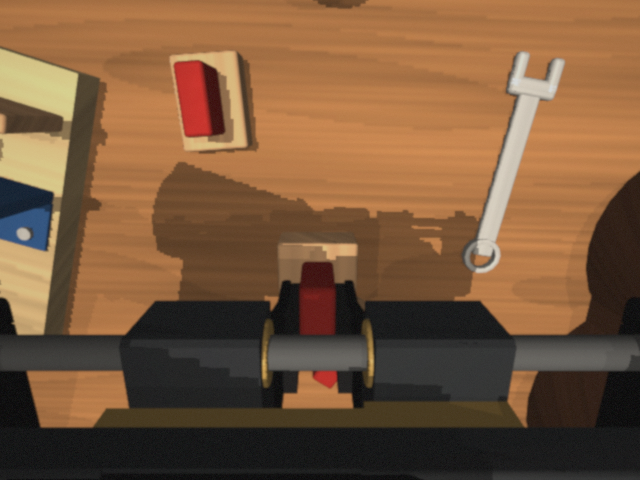

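The caul is held squarely between the pads. Its block's front face spans about rows 242 to 250 and columns 278 to 357. I'll work out its offset in the hand.

Run:
```python
from h import *
c=load("wrist4"); p=c["pixels"]
print([(y,p[y,x].tolist()) for x in(290,) for y in range(234,258,2)],[(y,p[y,318].tolist()) for y in range(254,270,2)])
R=np.array([[1,.029,.010],[.029,-1,-.005],[.01,.005,-1]]); T=np.array([.4799,-.3247,.1882])
for x,y,dz in((278,242,-.0425),(357,242,-.0425),(278,250,-.0225),(357,250,-.0225),(303,262,.0075),(334,262,.0075)):
    print(((ray(c,(x,y),T[2]+dz)[0]-T)@R*1000).round(1))
# motion to the pocket
tgt=np.array([.5169,.1162]); s=sense(); d=np.r_[tgt,s["tcp_pos"][2]]-s["tcp_pos"]; print("tool delta mm",(d@s["ee_rot"]*1000).round(1))
```

```text
[(234, [55, 78, 102]), (236, [56, 77, 101]), (238, [55, 79, 103]), (240, [55, 77, 100]), (242, [63, 89, 116]), (244, [89, 128, 169]), (246, [78, 112, 147]), (248, [79, 113, 151]), (250, [80, 114, 151]), (252, [80, 113, 151]), (254, [79, 114, 151]), (256, [81, 115, 152])] [(254, [78, 114, 150]), (256, [80, 114, 149]), (258, [79, 113, 149]), (260, [74, 105, 141]), (262, [33, 46, 82]), (264, [20, 22, 66]), (266, [21, 23, 67]), (268, [18, 17, 63])]
[ 20.8 -19.1  42.6]
[20.7 20.1 42.8]
[ 23.4 -17.1  22.6]
[23.3 18.  22.8]
[29.  -5.  -7.2]
[28.9  6.5 -7.2]
tool delta mm [ 5.180e+01 -4.382e+02  1.000e-01]
```

{"op": "arm_command", "data": {
  "deltas": [
    [0,0,0,0.2,-2,0,1],
    [0,0,0,0.6,-6,0,1],
    [0,0,0,1.0,-10,0,1],
    [0,0,0,1.5,-14,0,1],
    [0,0,0,2.0,-18,0,1],
    [0,0,0,2.5,-22,0,1],
    [0,0,0,3.0,-26,0,1],
    [0,0,0,3.4,-30,0,1]
  ]
}}

```text
time_s: 6.32
tcp_pos: [0.5016, -0.0208, 0.1807]
ee_rot: [[1.0, 0.028, -0.004], [0.028, -1.0, -0.001], [-0.004, 0.001, -1.0]]
wrist_force: [0.8, -0.1, 0.2]
gripper_width: 0.158
gripper_force: 30.0
```

{"op": "arm_command", "data": {
  "deltas": [
    [0,0,0.1,0.4,-4,0,1],
    [0,0,0.2,0.8,-8,0,1],
    [0,0,0.305,1.2,-11,0,1],
    [0,0,0.305,1.5,-13.8,0,1],
    [0,0,0.305,1.5,-13.8,0,1],
    [0,0,0.305,1.5,-13.8,0,1],
    [0,0,0.305,1.5,-13.8,0,1],
    [0,0,0.305,1.5,-13.8,0,1]
  ]
}}

```text
time_s: 6.98
tcp_pos: [0.5133, 0.1146, 0.1816]
ee_rot: [[0.962, -0.274, -0.002], [-0.274, -0.962, -0.001], [-0.002, 0.002, -1.0]]
wrist_force: [0.2, 0.1, -1.0]
gripper_width: 0.157
gripper_force: 30.0
```

```bash
cat >> h.py <<'E'
def goto(x,y,z,yaw):
    s=sense(); p,R=s["tcp_pos"],s["ee_rot"]; d=(np.array([x,y,z])-p)@R*100
    print("t",s["time_s"],"tcp",p.round(4),"yaw",np.degrees(np.arctan2(R[1,0],R[0,0])).round(2),"rz",np.radians(np.degrees(np.arctan2(R[1,0],R[0,0]))-yaw).round(4),"cm",d.round(2),"F",s["wrist_force"].round(1),"w",s["gripper_width"].round(3))
E
python3 -c "
from h import *
goto(.5154,.1162,.08,-15.83)"
```

```text
Traceback (most recent call last):
  File "h.py", line 21, in goto
    print("t",s["time_s"],"tcp",p.round(4),"yaw",np.degrees(np.arctan2(R[1,0],R[0,0])).round(2),"rz",np.radians(np.degrees(np.arctan2(R[1,0],R[0,0]))-yaw).round(4),"cm",d.round(2),"F",s["wrist_force"].round(1),"w",s["gripper_width"].round(3))
                                                                                                                                                                                                                      ^^^^^^^^^^^^^^^^^^^^^^^^
AttributeError: 'float' object has no attribute 'round'
```

{"op": "arm_command", "data": {
  "deltas": [
    [0,0,0,0.16,-0.21,2,1],
    [0,0,0,0.16,-0.21,5,1],
    [0,0,0,0.16,-0.21,8,1],
    [0,0,0,0.16,-0.21,10,1],
    [0,0,0,0.16,-0.21,10.3,1],
    [0,0,0,0.16,-0.21,10.3,1],
    [0,0,0,0.16,-0.21,10.3,1],
    [0,0,0,0.16,-0.21,10.3,1]
  ]
}}

```text
time_s: 7.65
tcp_pos: [0.5173, 0.1176, 0.0812]
ee_rot: [[0.962, -0.274, 0.003], [-0.274, -0.962, 0.001], [0.003, -0.002, -1.0]]
wrist_force: [0.7, 0.1, -0.9]
gripper_width: 0.16
gripper_force: 30.0
```

```bash
sed -i 's/s\["gripper_width"\].round(3)/round(s["gripper_width"],3)/' h.py
python3 - <<'E'
from h import *
goto(.5154,.1162,.078,-15.83)
c=capture("wrist"); np.save("pics/w5.npy",c,allow_pickle=True)
print(proj(c,[.5169,.1162,.03]))
a=cv2.resize(c["pixels"][170:400,180:440],None,fx=2,fy=2)
b=capture("side"); b=cv2.resize(b["pixels"][225:275,255:315],None,fx=4,fy=4)
s=capture("scene"); s=cv2.resize(s["pixels"][240:310,340:415],None,fx=3.5,fy=3.5)
o=np.zeros((480,800,3),np.uint8); o[:460,:520]=a; o[:200,540:780]=b; o[220:220+s.shape[0],530:530+s.shape[1]]=s
cv2.imwrite("pics/m5.png",o)
E
```

```text
t 7.65 tcp [0.5173 0.1176 0.0812] yaw -15.87 rz -0.0008 cm [-0.15  0.18  0.32] F [ 0.7  0.1 -0.9] w 0.16
[[319.24693666 274.83818259]]
```

View pics/m5.png

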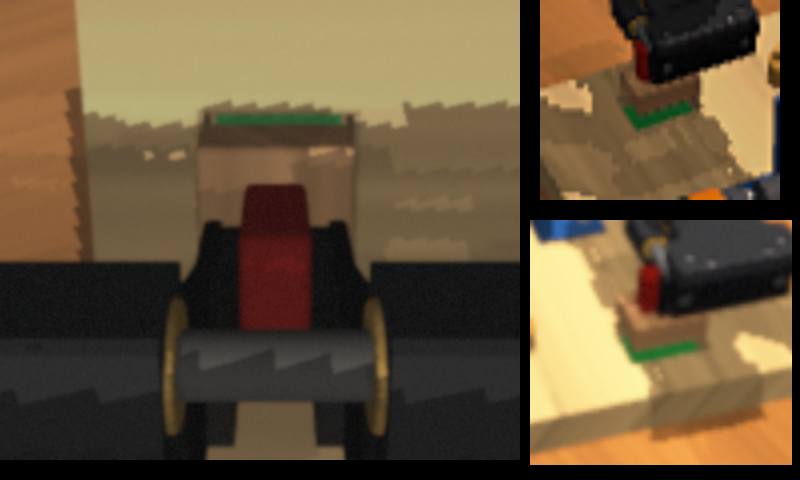

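The caul sits just above the pocket. In the wrist crop the block's sides at (197–357) line up with the pocket's sides at (203–355). I'll let the arm settle and read the exact pose.

{"op": "arm_command", "data": {
  "deltas": [
    [0,0,0,0,0,0,1],
    [0,0,0,0,0,0,1],
    [0,0,0,0,0,0,1],
    [0,0,0,0,0,0,1],
    [0,0,0,0,0,0,1]
  ]
}}

```text
time_s: 8.22
tcp_pos: [0.5161, 0.1174, 0.0796]
ee_rot: [[0.962, -0.273, -0.0], [-0.273, -0.962, -0.0], [-0.0, 0.0, -1.0]]
wrist_force: [-0.4, -0.4, 0.1]
gripper_width: 0.157
gripper_force: 30.0
```

Run:
```python
from h import *
goto(.5154,.1162,.078,-15.83)
c=capture("wrist"); np.save("pics/w6.npy",c,allow_pickle=True); p=c["pixels"]
s=sense(); T,R=s["tcp_pos"],s["ee_rot"]
for r in (224,232): print(r,[(x,p[r,x].tolist()) for x in list(range(276,286,1))+list(range(352,362,1))])
print([(y,p[y,330].tolist()) for y in range(220,248)])
for u,v,z in((278,250,T[2]-.0225),(359,250,T[2]-.0225),(318,244,T[2]-.0225)):
    print("block",((ray(c,(u,v),z)[0]-T)@R*1000).round(1))
```

```text
t 8.2167 tcp [0.5161 0.1174 0.0796] yaw -15.85 rz -0.0004 cm [-0.03  0.13  0.16] F [-0.4 -0.4  0.1] w 0.157
224 [(276, [111, 163, 176]), (277, [101, 146, 165]), (278, [94, 135, 159]), (279, [85, 121, 144]), (280, [70, 100, 121]), (281, [62, 87, 104]), (282, [61, 84, 101]), (283, [59, 83, 100]), (284, [61, 86, 103]), (285, [62, 89, 105]), (352, [91, 129, 154]), (353, [90, 130, 154]), (354, [91, 130, 155]), (355, [91, 132, 155]), (356, [93, 133, 158]), (357, [90, 131, 156]), (358, [91, 133, 157]), (359, [100, 145, 169]), (360, [107, 156, 179]), (361, [110, 161, 182])]
232 [(276, [65, 93, 112]), (277, [64, 90, 108]), (278, [57, 81, 97]), (279, [55, 77, 91]), (280, [47, 66, 79]), (281, [39, 55, 66]), (282, [37, 52, 65]), (283, [44, 60, 75]), (284, [48, 66, 83]), (285, [47, 68, 84]), (352, [47, 65, 79]), (353, [40, 57, 67]), (354, [34, 49, 60]), (355, [39, 54, 65]), (356, [50, 69, 81]), (357, [58, 81, 96]), (358, [65, 94, 111]), (359, [79, 115, 134]), (360, [92, 133, 156]), (361, [92, 134, 153])]
[(220, [105, 154, 167]), (221, [86, 125, 142]), (222, [75, 107, 127]), (223, [66, 96, 114]), (224, [61, 88, 99]), (225, [56, 90, 78]), (226, [54, 96, 56]), (227, [53, 96, 46]), (228, [52, 91, 44]), (229, [51, 90, 45]), (230, [50, 88, 44]), (231, [46, 81, 48]), (232, [43, 69, 56]), (233, [37, 55, 65]), (234, [39, 53, 69]), (235, [41, 54, 71]), (236, [38, 53, 71]), (237, [40, 56, 72]), (238, [38, 55, 71]), (239, [40, 55, 72]), (240, [38, 52, 69]), (241, [39, 53, 70]), (242, [41, 58, 73]), (243, [45, 63, 84]), (244, [55, 78, 102]), (245, [60, 85, 112]), (246, [63, 90, 119]), (247, [63, 91, 121])]
block [ 23.6 -17.   22.5]
block [23.6 19.  22.5]
block [26.4  0.8 22.5]
```

Run:
```python
from h import *
c=load("w6"); g=cv2.cvtColor(c["pixels"],cv2.COLOR_BGR2GRAY)
s=sense(); T,R=s["tcp_pos"],s["ee_rot"]
for y in(248,252,256,260): print(y,g[y,270:288].tolist(),g[y,350:368].tolist())
for y in(228,232,236,240): print(y,g[y,270:288].tolist(),g[y,350:368].tolist())
for x in (295,310,330,345): print(x,g[212:232,x].tolist(),g[238:250,x].tolist())
for n,u,v,z in(("mL",279.3,232,.03),("mR",357.3,232,.03),("mF",318,221.5,.03),("bF",318,243.5,T[2]-.0225)):
    print(n,((ray(c,(u,v),z)[0]-T)@R*1000).round(1))
```

```text
248 [90, 111, 135, 143, 144, 144, 138, 117, 95, 95, 98, 99, 102, 100, 99, 100, 100, 98] [101, 102, 98, 99, 98, 95, 89, 78, 76, 82, 87, 85, 88, 87, 88, 87, 86, 86]
252 [86, 84, 87, 85, 86, 85, 85, 81, 85, 93, 99, 102, 102, 101, 102, 100, 100, 100] [90, 87, 89, 88, 86, 85, 82, 80, 79, 84, 87, 87, 89, 89, 90, 89, 88, 89]
256 [90, 87, 88, 90, 89, 89, 87, 86, 86, 91, 98, 100, 101, 101, 101, 100, 102, 100] [87, 88, 88, 87, 82, 80, 77, 78, 83, 90, 92, 93, 92, 93, 92, 92, 92, 93]
260 [94, 94, 93, 94, 95, 95, 93, 88, 83, 90, 98, 99, 99, 102, 101, 101, 100, 101] [88, 88, 85, 86, 86, 80, 78, 78, 88, 95, 98, 98, 97, 97, 97, 97, 97, 97]
228 [168, 167, 167, 166, 165, 164, 155, 139, 123, 109, 87, 62, 55, 68, 83, 91, 91, 84] [97, 92, 79, 59, 54, 69, 97, 118, 131, 145, 156, 162, 162, 161, 160, 161, 162, 161]
232 [125, 117, 114, 109, 102, 100, 95, 92, 83, 79, 68, 56, 54, 63, 69, 70, 72, 67] [73, 71, 67, 58, 51, 56, 70, 83, 96, 117, 135, 135, 119, 115, 115, 112, 113, 134]
236 [97, 97, 96, 96, 98, 98, 93, 89, 85, 75, 64, 57, 56, 57, 59, 55, 57, 59] [58, 61, 56, 57, 56, 60, 67, 81, 86, 92, 96, 100, 101, 99, 99, 100, 100, 98]
240 [95, 97, 94, 96, 98, 96, 91, 84, 71, 60, 57, 57, 59, 56, 56, 55, 56, 56] [61, 62, 62, 61, 62, 64, 72, 81, 83, 92, 96, 100, 100, 99, 98, 99, 98, 98]
295 [166, 167, 167, 167, 170, 169, 170, 169, 169, 155, 123, 104, 94, 83, 78, 71, 67, 70, 71, 68] [62, 61, 58, 59, 61, 70, 83, 88, 95, 98, 99, 99]
310 [167, 167, 166, 167, 169, 169, 169, 169, 167, 156, 127, 105, 91, 85, 81, 80, 78, 76, 70, 68] [63, 62, 63, 63, 67, 76, 88, 95, 98, 104, 103, 104]
330 [168, 168, 167, 168, 167, 167, 169, 167, 152, 126, 109, 98, 88, 83, 79, 76, 73, 72, 71, 67] [58, 58, 55, 56, 61, 67, 83, 90, 96, 97, 99, 98]
345 [166, 167, 167, 169, 167, 169, 169, 169, 168, 166, 160, 141, 108, 94, 81, 76, 71, 71, 70, 68] [61, 60, 60, 66, 69, 99, 127, 139, 144, 137, 115, 106]
mL [ 24.1 -18.9  49.5]
mR [24.  20.9 49.5]
mF [29.6  0.8 49.5]
bF [26.6  0.8 22.5]
```

{"op": "arm_command", "data": {
  "deltas": [
    [0,0,0,-0.01,0.06,0.2,1],
    [0,0,0,-0.01,0.06,0.5,1],
    [0,0,0,-0.01,0.06,0.7,1],
    [0,0,0,-0.01,0.06,0.9,1],
    [0,0,0,-0.01,0.06,1.1,1],
    [0,0,0,-0.01,0.06,1.3,1],
    [0,0,0,-0.01,0.06,1.4,1],
    [0,0,0,-0.01,0.06,1.4,1]
  ]
}}

```text
time_s: 8.93
tcp_pos: [0.5157, 0.1167, 0.0652]
ee_rot: [[0.962, -0.273, -0.001], [-0.273, -0.962, -0.0], [-0.0, 0.0, -1.0]]
wrist_force: [1.1, 0.1, -0.4]
gripper_width: 0.161
gripper_force: 30.0
```

It entered the pocket freely. Now I'll press.

{"op": "arm_command", "data": {
  "deltas": [
    [0,0,0,0,0,0.2,1],
    [0,0,0,0,0,0.4,1],
    [0,0,0,0,0,0.6,1],
    [0,0,0,0,0,0.8,1],
    [0,0,0,0,0,0.9,1],
    [0,0,0,0,0,1.0,1],
    [0,0,0,0,0,1.1,1],
    [0,0,0,0,0,1.1,1]
  ]
}}

```text
time_s: 9.6
tcp_pos: [0.516, 0.1169, 0.0554]
ee_rot: [[0.962, -0.273, 0.0], [-0.273, -0.962, -0.0], [0.0, -0.0, -1.0]]
wrist_force: [-1.7, -0.2, 5.4]
gripper_width: 0.164
gripper_force: 30.0
```

{"op": "arm_command", "data": {
  "deltas": [
    [0,0,0,0,0,0.1,1],
    [0,0,0,0,0,0.2,1],
    [0,0,0,0,0,0.3,1],
    [0,0,0,0,0,0.4,1],
    [0,0,0,0,0,0.4,1],
    [0,0,0,0,0,0.4,1],
    [0,0,0,0,0,0.4,1]
  ]
}}

```text
time_s: 10.18
tcp_pos: [0.516, 0.1169, 0.0524]
ee_rot: [[0.962, -0.272, 0.001], [-0.272, -0.962, -0.0], [0.001, -0.0, -1.0]]
wrist_force: [-4.4, 0.1, 11.5]
gripper_width: 0.156
gripper_force: 30.0
```

{"op": "arm_command", "data": {
  "deltas": [
    [0,0,0,0,0,0.1,1],
    [0,0,0,0,0,0.2,1],
    [0,0,0,0,0,0.3,1],
    [0,0,0,0,0,0.3,1],
    [0,0,0,0,0,0.3,1]
  ]
}}

```text
time_s: 10.6
tcp_pos: [0.5162, 0.1169, 0.0521]
ee_rot: [[0.962, -0.271, 0.002], [-0.271, -0.962, -0.001], [0.002, 0.0, -1.0]]
wrist_force: [-10.9, -0.9, 30.9]
gripper_width: 0.153
gripper_force: 30.0
```

Hard stop at 31 N with no further travel, at the expected height, so it is seated. Unload, open and lift.

{"op": "arm_command", "data": {
  "deltas": [
    [0,0,0,0,0,-0.2,1],
    [0,0,0,0,0,-0.35,1],
    [0,0,0,0,0,-0.35,1],
    [0,0,0,0,0,-0.35,0],
    [0,0,0,0,0,-0.35,0],
    [0,0,0,0,0,-0.35,0],
    [0,0,0,0,0,-0.35,0],
    [0,0,0,0,0,-0.35,0]
  ]
}}

```text
time_s: 11.27
tcp_pos: [0.5157, 0.1167, 0.0506]
ee_rot: [[0.962, -0.273, -0.001], [-0.273, -0.962, -0.0], [-0.001, 0.001, -1.0]]
wrist_force: [-0.0, -0.1, -0.3]
gripper_width: 0.44
gripper_force: 0.0
```

{"op": "arm_command", "data": {
  "deltas": [
    [0,0,0,0,0,0,0],
    [0,0,0,0,0,-1,0],
    [0,0,0,0,0,-3,0],
    [0,0,0,0,0,-6,0],
    [0,0,0,0,0,-9,0],
    [0,0,0,0,0,-12,0],
    [0,0,0,0,0,-13,0],
    [0,0,0,0,0,-13,0]
  ]
}}

```text
time_s: 11.93
tcp_pos: [0.5176, 0.1176, 0.1851]
ee_rot: [[0.962, -0.273, 0.007], [-0.273, -0.962, 0.004], [0.006, -0.005, -1.0]]
wrist_force: [-0.5, 0.2, -0.6]
gripper_width: 0.501
gripper_force: 0.0
```

Run:
```python
from h import *
goto(.5407,-.0672,.18,-15.83)
for n in("scene","side","wrist"):
    c=capture(n); np.save(f"pics/{n}7.npy",c,allow_pickle=True)
a=load("wrist7")["pixels"][100:380,120:540]; a=cv2.resize(a,(560,373))
b=cv2.resize(load("side7")["pixels"][225:275,255:315],None,fx=4,fy=4); s=cv2.resize(load("scene7")["pixels"][240:310,340:415],(240,224))
o=np.zeros((480,800,3),np.uint8); o[:373,:560]=a; o[:200,560:]=b; o[200:424,560:]=s
cv2.imwrite("pics/m7.png",o)
```

```text
t 11.9333 tcp [0.5176 0.1176 0.1851] yaw -15.83 rz -0.0 cm [ 7.26 17.15  0.46] F [-0.5  0.2 -0.6] w 0.501
```

View pics/m7.png

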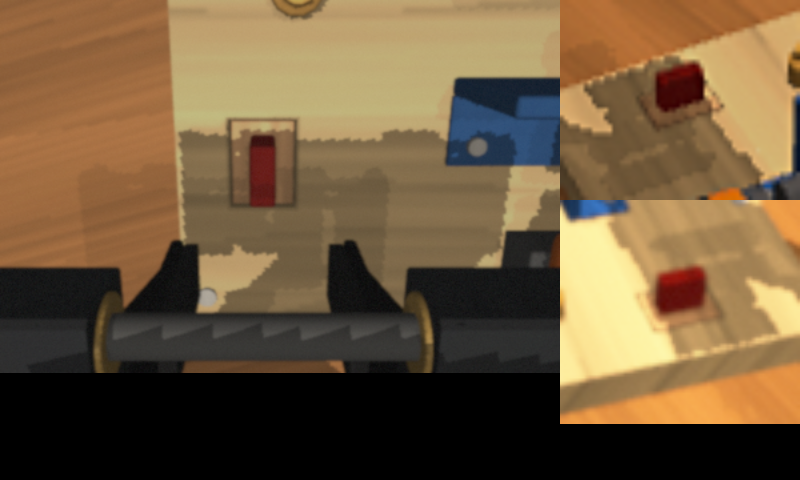

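The caul is seated flush and square in the pocket (crop 229–297, 120–207). Now to the bolt.

{"op": "arm_command", "data": {
  "deltas": [
    [0,0,0,1.4,3.4,0.2,-0.3],
    [0,0,0,2.8,6.9,0.2,-0.3],
    [0,0,0,4.4,10.3,0.2,-0.3],
    [0,0,0,5.8,13.7,0.2,-0.3],
    [0,0,0,7.26,17.15,0.2,-0.3],
    [0,0,0,7.26,17.15,0.2,-0.3],
    [0,0,0,7.26,17.15,0.2,-0.3],
    [0,0,0,7.26,17.15,0.2,-0.3]
  ]
}}

```text
time_s: 12.75
tcp_pos: [0.538, -0.0682, 0.1774]
ee_rot: [[0.962, -0.274, -0.003], [-0.274, -0.962, -0.0], [-0.003, 0.001, -1.0]]
wrist_force: [0.0, 0.3, 1.0]
gripper_width: 0.651
gripper_force: 0.0
```

{"op": "arm_command", "data": {
  "deltas": [
    [0,0,0,0,0,0,-0.3],
    [0,0,0,0,0,0,-0.3],
    [0,0,0,0,0,0,-0.3]
  ]
}}

```text
time_s: 13.0
tcp_pos: [0.5387, -0.0669, 0.1789]
ee_rot: [[0.962, -0.271, -0.0], [-0.271, -0.962, -0.0], [-0.0, 0.0, -1.0]]
wrist_force: [-0.2, -0.5, 0.5]
gripper_width: 0.647
gripper_force: 0.0
```

```bash
python3 -c "
from h import *
goto(.5407,-.0672,.08,-15.83)"
```

```text
t 13.0 tcp [ 0.5387 -0.0669  0.1789] yaw -15.75 rz 0.0014 cm [ 0.2  -0.02  9.89] F [-0.2 -0.5  0.5] w 0.647
```

{"op": "arm_command", "data": {
  "deltas": [
    [0,0,0,0.2,0,1,-0.3],
    [0,0,0,0.2,0,3,-0.3],
    [0,0,0,0.2,0,4.5,-0.3],
    [0,0,0,0.2,0,6,-0.3],
    [0,0,0,0.2,0,7.5,-0.3],
    [0,0,0,0.2,0,9,-0.3],
    [0,0,0,0.2,0,9.9,-0.3],
    [0,0,0,0.2,0,9.9,-0.3]
  ]
}}

```text
time_s: 13.67
tcp_pos: [0.5391, -0.0683, 0.0775]
ee_rot: [[0.962, -0.273, -0.005], [-0.273, -0.962, -0.0], [-0.005, 0.002, -1.0]]
wrist_force: [-1.1, -0.2, 0.9]
gripper_width: 0.65
gripper_force: 0.0
```

{"op": "arm_command", "data": {
  "deltas": [
    [0,0,0,0,0,0,0],
    [0,0,0,0,0,0,0.3],
    [0,0,0,0,0,0,1],
    [0,0,0,0,0,0,1],
    [0,0,0,0,0,0,1],
    [0,0,0,0,0,0,1],
    [0,0,0,0,0,0,1],
    [0,0,0,0,0,0,1]
  ]
}}

```text
time_s: 14.33
tcp_pos: [0.5415, -0.0669, 0.0806]
ee_rot: [[0.962, -0.273, 0.003], [-0.273, -0.962, 0.002], [0.002, -0.003, -1.0]]
wrist_force: [-0.3, 7.0, 2.0]
gripper_width: 0.272
gripper_force: 30.1
```

{"op": "arm_command", "data": {
  "deltas": [
    [0,0,0,0,0,0,1],
    [0,0,0,0,0,0,1],
    [0,0,0,0,0,0,1],
    [0,0,0,0,0,0,1],
    [0,0,0,0,0,0,1],
    [0,0,0,0,0,0,1],
    [0,0,0,0,0,0,1],
    [0,0,0,0,0,0,1]
  ]
}}

```text
time_s: 15.0
tcp_pos: [0.5415, -0.0669, 0.0806]
ee_rot: [[0.962, -0.273, 0.003], [-0.273, -0.962, 0.002], [0.002, -0.003, -1.0]]
wrist_force: [-0.8, 6.4, 1.7]
gripper_width: 0.269
gripper_force: 30.1
```

{"op": "arm_command", "data": {
  "deltas": [
    [0,0,0,0,0,0,1],
    [0,0,0,0,0,0,1],
    [0,0,0,0,0,0,1],
    [0,0,0,0,0,0,1],
    [0,0,0,0,0,0,1],
    [0,0,0,0,0,0,1],
    [0,0,0,0,0,0,1],
    [0,0,0,0,0,0,1]
  ]
}}

```text
time_s: 15.67
tcp_pos: [0.5415, -0.0669, 0.0806]
ee_rot: [[0.962, -0.273, 0.003], [-0.273, -0.962, 0.002], [0.002, -0.003, -1.0]]
wrist_force: [-0.7, 6.6, 1.7]
gripper_width: 0.27
gripper_force: 30.1
```

Run:
```python
from h import *
goto(.5407,-.0672,.08,-15.83); s=sense(); print(s["gripper_force"],s["moment"].round(2))
a=capture("scene")["pixels"]; b=capture("side")["pixels"]
cv2.imwrite("pics/m8.png",np.hstack([cv2.resize(a[150:330,240:440],(400,360)),cv2.resize(b[190:370,220:420],(400,360))]))
```

```text
t 15.6667 tcp [ 0.5415 -0.0669  0.0806] yaw -15.84 rz -0.0001 cm [-0.07  0.05  0.06] F [-0.7  6.6  1.7] w 0.27
30.065149027113875 [2.12 0.18 0.1 ]
```

View pics/m8.png

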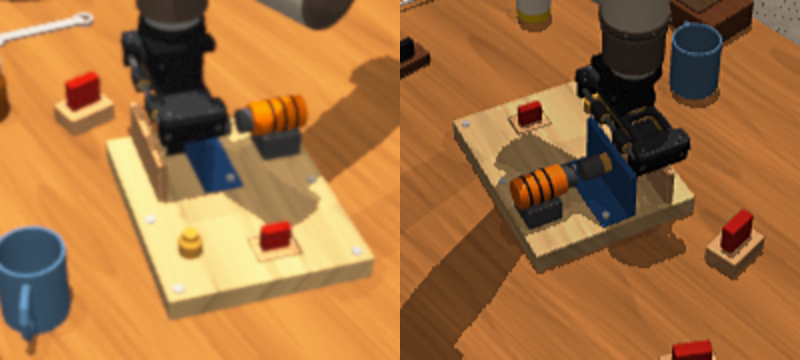

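The gripper is down in the gap holding the head, with opening 23.5 mm against 24 mm across flats, 30 N and a steady pose. The caul is flush and the bystanders in these two crops (mug, weight, wrench end) have not moved. Handing in.

```bash
python3 -c "
from station import finish_job
print(finish_job())"
```

```text
the job is handed in; nothing more can be done
None
```

I pressed the small pale caul flush into the jig pocket and handed the job in with the gripper still holding the bolt head across its flats at 30 N; the hand-in call returned no verdict.

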